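# Index and lock the carving turntable

### The job

Gently push the carving turntable round by its long steel arm, without gripping or lifting anything, until the long arm points straight at the taller of the two steel posts. Then push the lock lever (the one with the black ball) round until it stops against its small steel peg, leaving the arm pointing at the tall post. The wooden dish must stay sitting on the turntable, nothing else may be moved, and the robot ends clear of everything.

Things in the scene. Friction and masses are not known exactly. Their poses are not given: they have to be found in the camera images.
- wheel: The turntable: a wooden disc 144 mm across, top 68 mm above the bench, on a plywood board 18 mm thick. Four level steel arms at right angles, 14 mm wide, 14 mm high (50 to 64 mm above the bench, open below). One is long, ending 140 mm from the axis; the others end at 105 mm. Origin on the axis at bench height; x axis along the long arm, z up. It turns with the turntable.
- wheel_axis (a point): Point on the turntable's upright axis 57 mm above the bench, mid height of its arms; axes as the turntable's (x along the long arm). The turntable turns both ways (350 degrees in all, far more than needed); its stiff bearing (about 0.35 N m) leaves it where it is put.
- spoke_tip (a point): Middle of the end face of the long arm, 140 mm from the axis, 57 mm above the bench.
- post_tall: The taller steel post, 20 mm across on a foot 28 mm across, fixed on the board a little beyond the reach of the long arm (152 to 200 mm from the axis); its top is 68 mm above the board, 86 mm above the bench. Origin: centre of its foot, on the board. It may be on either side of the arm.
- post_short: The shorter steel post, alike but 20 mm tall above the board (38 mm above the bench); not the target. Origin: centre of its foot.
- lock_lever (a joint): Angle of the lock lever about its upright pivot, rad: 0 to 0.2 at the start (unlocked), 1.40 when it stops against its peg (locked). It grows anticlockwise seen from above; it stays where it is left (about 0.15 N m of friction).
- lever_pivot (a point): Point on the lever's pivot axis, 57 mm above the bench. The lever is a level steel bar 14 mm wide and 14 mm high (50 to 64 mm above the bench) with a black ball 22 mm across at its end. It stands to the right of the turntable, out of its way.
- lever_end (a point): Centre of the lever's black ball, 95 mm from the pivot, 57 mm above the bench.
- stop_peg (a point): Top of the lever's stop peg, an upright steel pin 14 mm across, fixed on the board, its top 70 mm above the bench; it touches the bar 75 mm from the pivot when locked.
- dish: A pale wooden dish, 116 mm across, 30 mm tall, standing loose on the middle of the turntable, rim 98 mm above the bench; origin centre of its underside. It rides round with the turntable and must stay on it.
- blank: a small turned wooden finial, 34 mm across, 50 mm tall, standing on the board beyond the wheel; origin centre of its underside. Leave it alone.
- wax: an amber jar with aluminium cap, 48 mm across, 40 mm tall, on the board's far right corner; origin centre of its underside. Leave it alone.
- key: a steel T-handled chuck key, 76 x 50 mm, 12 mm thick, lying on the board's near right part; origin under its middle. Leave it alone.
- glue: a white plastic bottle, 60 mm across, 160 mm tall, on the bench to the left; origin centre of its underside. Leave it alone.
- bowl: a dark wooden bowl, 150 mm across, 65 mm tall, on the bench to the left; origin centre of its underside. Leave it alone.
- case: a green plastic case, 114 x 174 x 56 mm, on the bench to the right; origin centre of its underside. Leave it alone.
Not all that is in view belongs to the job. There is more than one size of the dish; the job needs the smallest.

How it is judged:
By the outcome, as a careful person would: the job done as asked, in the order asked, and still so for the second after the job is handed in, with the robot touching nothing.
It also fails if it takes over 61 s, if anything falls off the work surface, if the arm or the gripper's body presses on something with over 40 N, if the wrist force passes 120 N, or if a joint passes its speed limit or range.

### The arm

A 6-joint arm with a two-finger parallel gripper is mounted at the origin on the work surface. World frame = base frame: x ahead of the robot, y to its left, z up, the work surface at z = 0. Lengths are in m, angles in rad, forces in N, time in s.
With the tool pointing down it reaches from about 0.35 to 0.975 m from the base axis. Payload 4.9 kg.
Tool frame: the origin (TCP) lies at the very end of the fingers, on their centre line; the grasp point (between the pads) lies 19 mm behind it; z points along the fingers, y is the line along which they close (so a half turn about z gives the same grasp; the last joint's range is limited). The gripper opens to 85 mm and grips with 20 to 120 N. Pads are 22 mm wide; open, the fingers measure 114 mm over their backs; the gripper's body (76 mm by 85 mm) begins 54 mm behind the grasp point. The pads swing forward as they close: fully open they stand 13 mm farther back than shut.
Start: joints at [1.212, 0.053, 1.613, -0, 1.476, -0.119], TCP at [0.148, 0.607, 0.231] pointing down, gripper open.
Joint ranges: [-3.01, 3.01], [-1.01, 2.22], [0.06, 2.58], [-1.02, 4.17], [0.09, 2.62], [-3.14, 3.14]. Speed limits (rad/s): [2.57, 2.57, 3.14, 3.14, 3.14, 3.14].

### API

Orientations are given as a rotation vector (axis times angle).
In Python, from station import * gives the robot as it stands.
- The arm moves only by the shell command python3 -m crank 'ROWS' [OPENING] [FORCE]. ROWS is JSON, a list of rows, each an object with "offset": the shift along the tool's x, y, z in m, a list of three; "twist": the turn, a rotation vector about the tool's x, y, z in degrees, a list of three. In form: [{"offset": [x, y, z], "twist": [rx, ry, rz]}, ...]. A call has 1 to 20 rows; each row is the pose to reach, as a shift and turn from the pose commanded when the call began, along the tool's axes at that moment; what a row does not reach only later rows make up. A row lasts 1/8 s, in which the tool goes at most 62.5 mm and 10.7 degrees, less where a joint would pass 70% of its speed; a pose out of reach is approached as far as the arm can. A call with a gripper value outside its range is refused whole. OPENING is the opening, from 0 (shut) to 1 (fully open), set as the call begins (- or left out, the last holds). The fingers move at their own pace and stop on an object; FORCE is the grip in N (left out, the last holds). Time passes only in rows, so rows that repeat a pose let the fingers close. It gives the time, the measured TCP pose, the force, the opening and the grip force at its end, in the units of the state.
- get_obs(): the state, without advancing time (a new reading comes with each control period).
- get_image(name): name is "side" or "top"; returns the picture (420x560x3 uint8, red, green, blue); there is no depth.
- get_calibration(name): a dict with "intrinsics" (3x3 intrinsics, pixels), "world_from_camera" (4x4, takes a point from camera to world coordinates). Camera axes: x right, y up, looking along -z (the intrinsics and any distortion apply to the point x, -y, -z); pixel columns grow to the right and rows downward; lengths in m; the calibration is good to about 2 mm. A picture is of the moment at which its call begins. get_calibration takes no time and is no camera call.
- finish_job(): hands the job in; it is judged then, once.
Trained networks look in the newest picture that a camera, given by its name, has taken for a name from the list of things; names that differ only in an ending like _2 or _b are one class to them, and where a whole thing is asked for, a point or a joint stands for the part that bears it (a point fixed in the world has none). Each returns a list of dicts, best first, with "confidence" (0 to 1); they miss things now and then, are a little off and sometimes report something else, mostly with a low value. They report only what shows in the picture. A call takes as long as a camera call. They do not tell look-alikes from the thing itself.
- cut_out(query, camera): "region" (420x560 bool, what is visible of it) and "rect" ([centre column, centre row, width, height] in pixels, round what is visible of it).
The state is a dict: "t": time; "q": joint angles; "dq": joint speeds; "effort": joint torques, N m; "tool_pos": TCP position; "tool_rot": TCP orientation; "contact_force": force on the tool from outside, world axes, zero at the start; "wrist_torque": the same for the moment, N m; "opening": finger opening in m; "grip_force": force on a finger pad.
Only numpy, scipy, OpenCV 4.12 (cv2) and the standard library are available. Lean on these libraries where they do the work, as an engineer would, in place of code of your own. Each camera call takes 0.05 s, during which the arm holds its last target. There are 200 camera calls.

## Working session

There is one attempt and no reset: what is moved stays moved. The work goes in short steps, Python scripts to look and compute and a shell command to move; the robot and the scene stay as the last step left them, time stands still between calls to the robot, and variables do not carry over. Pictures are saved under pics/ and viewed, at most 10 in all, crops included, and the job is handed in when it is done.

```bash
ls; mkdir -p pics
python3 - <<'E'
from station import *
import cv2
o=get_obs();print({k:o[k] for k in('t','tool_pos','tool_rot','contact_force','opening')})
for n in('top','side'):
    cv2.imwrite(f'pics/{n}0.png',cv2.resize(get_image(n)[:,:,::-1],(800,600)))
    print(get_calibration(n))
for q in('wheel','post_tall','post_short','lock_lever','stop_peg','dish','spoke_tip'):
    print(q,[(round(d['confidence'],2),[round(float(v)) for v in d['rect']]) for d in cut_out(q,'top')[:4]])
E
```

```text
pics
{'t': 0.0, 'tool_pos': array([0.14820036, 0.60651726, 0.2300304 ]), 'tool_rot': array([-0.37567678, -3.11854587,  0.00326038]), 'contact_force': array([-0.23161426, -0.98306877, -0.02411558]), 'opening': 0.08552583997247376}
{'intrinsics': array([[383.3329957 ,   0.        , 279.23526375],
       [  0.        , 383.3329957 , 209.83455698],
       [  0.        ,   0.        ,   1.        ]]), 'world_from_camera': array([[ 0.0093734 ,  0.98863971, -0.15001219,  0.33329009],
       [-0.9997275 ,  0.0124726 ,  0.01973209, -0.02232971],
       [ 0.02137897,  0.14978635,  0.98848722,  1.13550291],
       [ 0.        ,  0.        ,  0.        ,  1.        ]])}
{'intrinsics': array([[435.25478772,   0.        , 275.1888443 ],
       [  0.        , 435.25478772, 212.86180304],
       [  0.        ,   0.        ,   1.        ]]), 'world_from_camera': array([[ 0.69959454,  0.48371447, -0.52591615, -0.24572784],
       [-0.71453019,  0.47745769, -0.5113519 , -0.69799078],
       [ 0.0037544 ,  0.73352196,  0.67965538,  0.99665827],
       [ 0.        ,  0.        ,  0.        ,  1.        ]])}
wheel [(0.71, [218, 197, 89, 72])]
post_tall [(0.32, [93, 241, 60, 53])]
post_short [(0.51, [203, 254, 11, 13])]
lock_lever [(0.53, [308, 203, 39, 15])]
stop_peg [(0.62, [244, 198, 178, 156])]
dish [(0.59, [152, 316, 50, 56]), (0.56, [222, 193, 44, 41])]
spoke_tip [(0.91, [217, 194, 85, 73])]
```

View pics/top0.png

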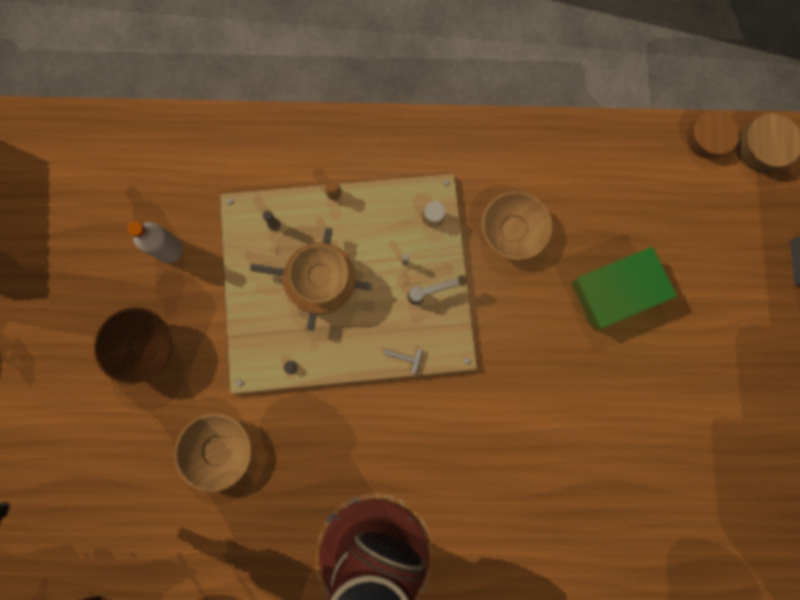

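View pics/side0.png

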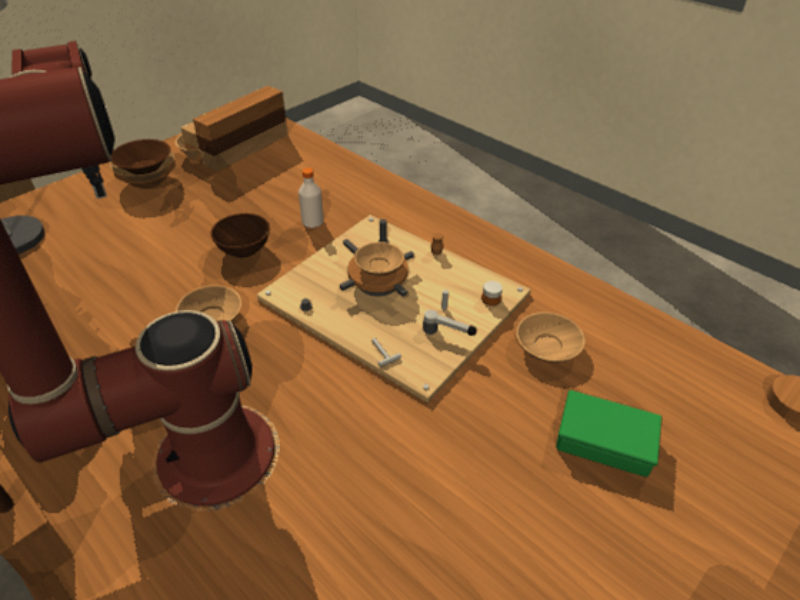

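The top picture (800x600) shows the wheel with its dish at (319,275) and the long arm pointing left, tip at (250,268). The lever pivot is at (416,295), its ball at (463,281) and the stop peg at (406,260).
- **Posts:** the two candidates are (272,220), which is long and casts a long shadow, and (290,367), which is a stub. The first is the tall one, and the side view agrees: (383,228) against (306,304).
- **Other look-alikes:** the dishes at (213,453) and (517,225) are off the wheel. The finial at (334,190) is not a post.

One close crop to check this and take pixels.

```bash
cat > h.py <<'E'
from station import *
import numpy as np, cv2
def proj(n,p):
    c=get_calibration(n);T=np.linalg.inv(c['world_from_camera']);q=T[:3,:3]@np.array(p,float)+T[:3,3]
    u=c['intrinsics']@np.array([q[0],-q[1],-q[2]]);return u[:2]/u[2]
def at_z(n,uv,z):
    c=get_calibration(n);T=c['world_from_camera'];r=np.linalg.inv(c['intrinsics'])@np.array([uv[0],uv[1],1.])
    d=T[:3,:3]@(r*[1,-1,-1]);return T[:3,3]+d*(z-T[2,3])/d[2]
def crop(n,c0,r0,w,h,k,f):
    im=get_image(n)[r0:r0+h,c0:c0+w,::-1]
    cv2.imwrite('pics/'+f,cv2.resize(im,(w*k,h*k),interpolation=cv2.INTER_CUBIC))
E
python3 - <<'E'
from h import *
crop('top',150,120,190,150,4,'c1.png'); crop('side',175,140,200,150,4,'c2.png')
E
```

```text
(no output)
```

View pics/c1.png

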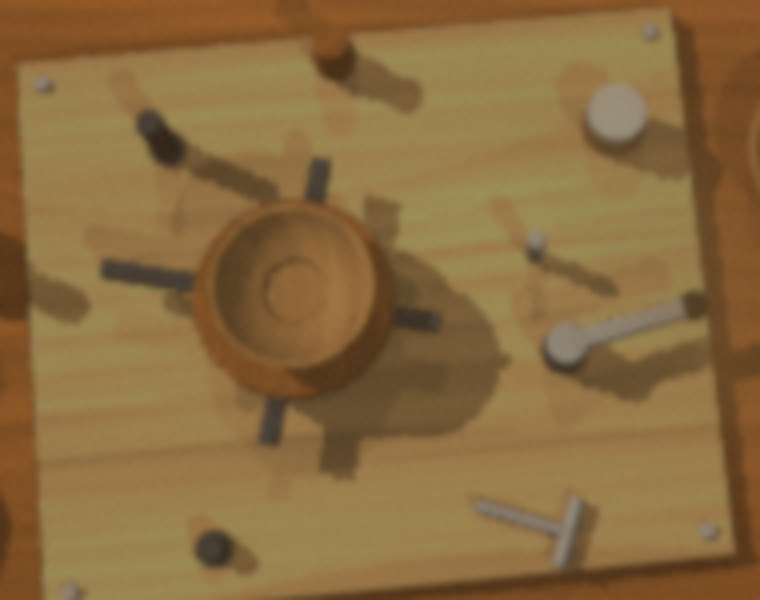

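View pics/c2.png

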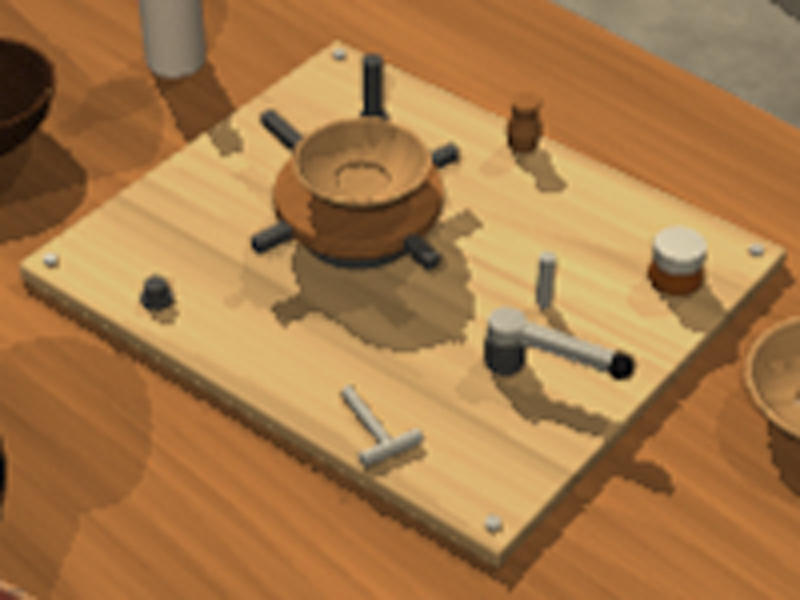

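The crops confirm it. In the top crop (x4) the tall post's top is at (150,122) and its foot at (170,150); the stub at (214,548) is the short post. Arm tips are at (103,269), (321,159), (440,320) and (268,444). The peg top is at (536,242), the pivot at (567,343) and the ball at (695,304).

```bash
cat >> h.py <<'E'
def cr(x,y,c0=150,r0=120,k=4): return ((x+.5)/k-.5+c0,(y+.5)/k-.5+r0)
E
python3 - <<'E'
from h import *
from scipy.optimize import least_squares
np.set_printoptions(precision=4,suppress=True)
W=lambda x,y,z:at_z('top',cr(x,y),z)
S=lambda x,y,z:at_z('side',cr(x,y,175,140),z)
tips=[W(103,269,.064),W(321-2,159,.064),W(440,320,.064),W(268,444,.064)] # long, then clockwise from above
L=[.14,.105,.105,.105]
f=lambda p:np.concatenate([p[:2]+l*np.array([np.cos(p[2]-i*np.pi/2),np.sin(p[2]-i*np.pi/2)])-t[:2] for i,(l,t) in enumerate(zip(L,tips))])
r=least_squares(f,[.6,.1,1.5]);print('axis,ang',r.x,np.degrees(r.x[2]),r.fun)
for n,p in (('top',W(150,122,.086)),('foot',W(170,152,.018)),('sidetop',S(373,60,.086)),('sidefoot',S(374,118,.018)),
 ('peg',W(536,240,.07)),('pegS',S(547,258,.07)),('pivot',W(567,343,.066)),('pivS',S(506,322,.066)),('ball',W(695,304,.057)),('ballS',S(622,365,.057)),
 ('finial',W(334,62,.05)),('wax',W(617,113,.058))):
  d=p[:2]-r.x[:2];print(n,p[:2],np.degrees(np.arctan2(d[1],d[0])),np.hypot(*d))
o=get_obs();print(cv2.Rodrigues(o['tool_rot'])[0],o['t'])
E
```

```text
axis,ang [0.5384 0.1152 1.4296] 81.91162496945466 [ 0.      0.0023  0.0014 -0.0007 -0.0009 -0.0009 -0.0005 -0.0007]
top [0.6597 0.2183] 40.33601440746094 0.15914994434106164
foot [0.6578 0.2179] 40.675951770231755 0.15748483007178307
sidetop [0.6607 0.2215] 40.98331385009121 0.1620739820182524
sidefoot [0.6637 0.224 ] 40.9398777452726 0.16598341201870997
peg [ 0.5821 -0.0553] -75.60871570771668 0.1760549782957705
pegS [ 0.5822 -0.0545] -75.52826944481521 0.17530295843186008
pivot [ 0.5088 -0.0779] -98.70419621736151 0.19541269288877616
pivS [ 0.5071 -0.078 ] -99.18180620880305 0.19572306315046517
ball [ 0.5398 -0.1702] -89.71192493918151 0.2854039540020201
ballS [ 0.5412 -0.1664] -89.42693966039123 0.28166134982268604
finial [0.7188 0.0939] -6.762589576319986 0.18165896988442548
wax [ 0.6806 -0.1141] -58.18145859251634 0.26986614960878424
[[-0.9714  0.2375  0.    ]
 [ 0.2375  0.9714  0.    ]
 [-0.      0.0001 -1.    ]] 0.55
```

```bash
cat >> h.py <<'E'
AX=np.array([.5384,.1152])
def rows(P):  # P: list of (x,y,z,yaw of tool y in deg) -> offset/twist
    o=get_obs();R=cv2.Rodrigues(o['tool_rot'])[0];y0=np.degrees(np.arctan2(R[1,1],R[0,1]))
    print('now',o['t'],o['tool_pos'].round(4),round(y0,2),'F',o['contact_force'].round(1))
    for x,y,z,a in P: print((R.T@(np.array([x,y,z])-o['tool_pos'])).round(4),round(-((a-y0+180)%360-180),1))
def arm(th,off,rad=.12,z=.045):  # tool beside arm at angle th
    t=np.radians(th);u=np.array([np.cos(t),np.sin(t)]);n=np.array([-u[1],u[0]])
    return (*(AX+rad*u+off*n),z,th)
E
python3 - <<'E'
from h import *
rows([arm(82,.04,z=.23),arm(82,.04)])
E
```

```text
now 0.55 [0.1484 0.6071 0.2313] 76.26 F [-0.   0.1 -0.7]
[-0.4439 -0.2698  0.0013] -5.7
[-0.4438 -0.2698  0.1863] -5.7
```

```bash
python3 -m crank '[{"offset":[-0.05,-0.03,0],"twist":[0,0,0]},{"offset":[-0.1,-0.06,0],"twist":[0,0,-2]},{"offset":[-0.15,-0.09,0],"twist":[0,0,-4]},{"offset":[-0.2,-0.12,0],"twist":[0,0,-5.7]},{"offset":[-0.25,-0.15,0],"twist":[0,0,-5.7]},{"offset":[-0.3,-0.18,0],"twist":[0,0,-5.7]},{"offset":[-0.35,-0.21,0],"twist":[0,0,-5.7]},{"offset":[-0.4,-0.24,0],"twist":[0,0,-5.7]},{"offset":[-0.43,-0.26,0],"twist":[0,0,-5.7]},{"offset":[-0.444,-0.27,0],"twist":[0,0,-5.7]},{"offset":[-0.444,-0.27,0],"twist":[0,0,-5.7]},{"offset":[-0.444,-0.27,0],"twist":[0,0,-5.7]}]' 0 20
python3 - <<'E'
from h import *
rows([arm(82,.04,z=.23),arm(82,.04)])
print(get_obs()['opening'])
E
```

```text
t: 2.05
tool_pos: [0.5148, 0.2404, 0.2313]
tool_rot: [-0.218, -3.134, -0.001]
contact_force: [0.2, 0.7, -0.4]
opening: -0.0001
grip_force: 0.0
now 2.05 [0.5148 0.2404 0.2313] 82.04 F [ 0.2  0.7 -0.4]
[-0.0008 -0.0007  0.0013] 0.0
[-0.0009 -0.0008  0.1863] 0.0
-6.0346132394279264e-05
```

```bash
python3 -m crank '[{"offset":[0,0,0.04],"twist":[0,0,0]},{"offset":[0,0,0.08],"twist":[0,0,0]},{"offset":[0,0,0.12],"twist":[0,0,0]},{"offset":[0,0,0.15],"twist":[0,0,0]},{"offset":[0,0,0.175],"twist":[0,0,0]},{"offset":[0,0,0.186],"twist":[0,0,0]},{"offset":[0,0,0.186],"twist":[0,0,0]}]'
python3 - <<'E'
from h import *
rows([arm(82-max(0,k),.018-.001*0 if k>=0 else .025) for k in(-1,0,4,8,12,16,20,24,28,32,36)])
a=get_image('side')[90:290,175:375,::-1];b=get_image('top')[90:290,150:350,::-1]
import numpy as np
cv2.imwrite('pics/c3.png',cv2.resize(np.hstack([b,a]),(800,400),interpolation=cv2.INTER_CUBIC))
E
```

```text
t: 2.92
tool_pos: [0.5148, 0.24, 0.0449]
tool_rot: [-0.218, -3.133, 0.001]
contact_force: [-0.1, 0.5, 0.1]
opening: -0.0001
grip_force: 0.0
now 2.925 [0.5148 0.24   0.0449] 82.03 F [-0.1  0.5  0.1]
[-0.0157 -0.0003 -0.0001] 0.0
[-0.0227 -0.0003 -0.0001] 0.0
[-0.0312  0.0007 -0.0001] 4.0
[-0.0396  0.0011 -0.0001] 8.0
[-0.0481  0.0008 -0.0001] 12.0
[-0.0565  0.     -0.0002] 16.0
[-0.0649 -0.0014 -0.0002] 20.0
[-0.0731 -0.0033 -0.0002] 24.0
[-0.0812 -0.0059 -0.0002] 28.0
[-0.0891 -0.009  -0.0002] 32.0
[-0.0967 -0.0126 -0.0002] 36.0
```

View pics/c3.png

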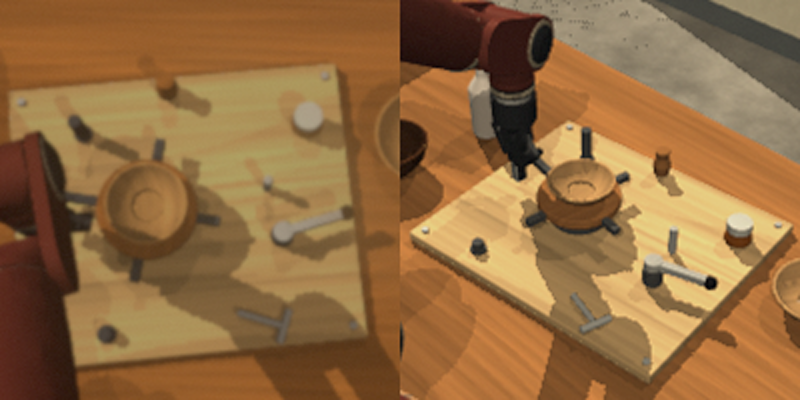

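The fingers are down beside the long arm's near face (left half about (75,225), right half about (522,165)), clear of the dish and the bottle. Pushing slowly.

```bash
python3 -m crank '[{"offset":[-0.008,0,0],"twist":[0,0,0]},{"offset":[-0.014,0,0],"twist":[0,0,0]},{"offset":[-0.019,0,0],"twist":[0,0,0]},{"offset":[-0.023,0,0],"twist":[0,0,0]},{"offset":[-0.027,0,0],"twist":[0,0,2]},{"offset":[-0.031,0.001,0],"twist":[0,0,4]},{"offset":[-0.0355,0.001,0],"twist":[0,0,6]},{"offset":[-0.0395,0.001,0],"twist":[0,0,8]},{"offset":[-0.044,0.001,0],"twist":[0,0,10]},{"offset":[-0.048,0.001,0],"twist":[0,0,12]},{"offset":[-0.0525,0,0],"twist":[0,0,14]},{"offset":[-0.0565,0,0],"twist":[0,0,16]},{"offset":[-0.0605,-0.001,0],"twist":[0,0,18]},{"offset":[-0.065,-0.001,0],"twist":[0,0,20]},{"offset":[-0.069,-0.002,0],"twist":[0,0,22]},{"offset":[-0.073,-0.003,0],"twist":[0,0,24]},{"offset":[-0.077,-0.0045,0],"twist":[0,0,26]},{"offset":[-0.081,-0.006,0],"twist":[0,0,28]},{"offset":[-0.085,-0.0075,0],"twist":[0,0,30]},{"offset":[-0.085,-0.0075,0],"twist":[0,0,30]}]'
python3 - <<'E'
from h import *
rows([arm(t,.018) for t in(52,48,44,42,41,40)])
a=get_image('side')[140:240,200:300,::-1];b=get_image('top')[140:240,160:260,::-1]
cv2.imwrite('pics/c4.png',cv2.resize(np.hstack([b,a]),(800,400),interpolation=cv2.INTER_CUBIC))
E
```

```text
t: 5.52
tool_pos: [0.5993, 0.2197, 0.0453]
tool_rot: [1.024, 2.969, -0.0]
contact_force: [-1.3, 0.3, -0.9]
opening: -0.0001
grip_force: 0.5
now 5.525 [0.5993 0.2197 0.0453] 51.93 F [-1.3  0.3 -0.9]
[0.0017 0.0002 0.0003] -0.1
[-0.0068  0.0011  0.0003] 3.9
[-0.0152  0.0015  0.0003] 7.9
[-0.0195  0.0015  0.0003] 9.9
[-0.0216  0.0014  0.0003] 10.9
[-0.0237  0.0013  0.0003] 11.9
```

View pics/c4.png

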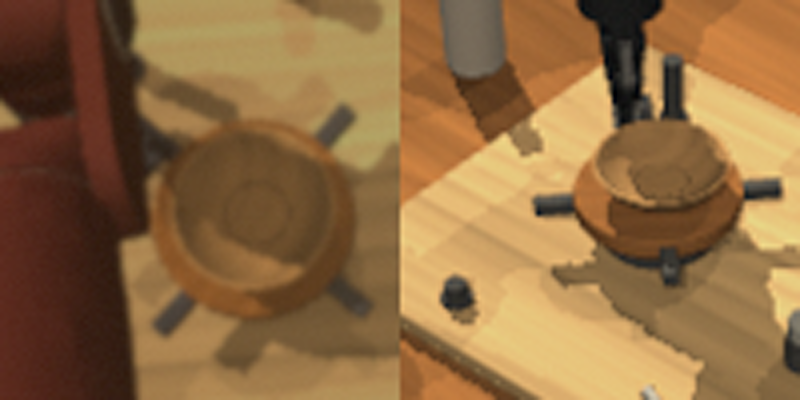

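The wheel has turned and the dish is still seated. Visible arm tips in the left half: (345,110), (365,308) and (160,328). I'll fit the angle from these.

Run:
```python
from h import *
for i,(x,y,c,r,n) in enumerate([(345,108,160,140,'top'),(366,308,160,140,'top'),(160,330,160,140,'top')]):
    p=at_z(n,cr(x,y,c,r),.064)[:2]-AX; print(np.degrees(np.arctan2(p[1],p[0]))+90*(i+1),np.hypot(*p))
for x,y,k in((780,187,1),(536,207,3)):
    p=at_z('side',cr(x-400,y,200,140),.062)[:2]-AX; print('side',np.degrees(np.arctan2(p[1],p[0]))+90*k,np.hypot(*p))
```

```text
52.86008293698083 0.10258350674757531
51.83009949997842 0.10167666157068939
411.4651689195316 0.10244798766860345
side 50.91798584012302 0.10239331052556352
side 413.01805802375435 0.10382221570914055
```

```bash
python3 -m crank '[{"offset":[-0.004,0.0005,0],"twist":[0,0,2]},{"offset":[-0.0085,0.001,0],"twist":[0,0,4]},{"offset":[-0.013,0.001,0],"twist":[0,0,6]},{"offset":[-0.017,0.001,0],"twist":[0,0,8]},{"offset":[-0.02,0.001,0],"twist":[0,0,9.5]},{"offset":[-0.023,0.001,0],"twist":[0,0,10.8]},{"offset":[-0.023,0.001,0],"twist":[0,0,10.8]},{"offset":[-0.023,0.001,0],"twist":[0,0,10.8]}]'
```

```text
t: 6.62
tool_pos: [0.6178, 0.2062, 0.0453]
tool_rot: [1.298, 2.86, -0.001]
contact_force: [-0.0, 0.5, 0.3]
opening: -0.0006
grip_force: 0.0
```

```bash
python3 -m crank '[{"offset":[0.006,0,0],"twist":[0,0,0]},{"offset":[0.02,0,0],"twist":[0,0,0]},{"offset":[0.03,0,0],"twist":[0,0,0]},{"offset":[0.03,0,-0.04],"twist":[0,0,0]},{"offset":[0.03,0,-0.09],"twist":[0,0,0]},{"offset":[0.03,0,-0.14],"twist":[0,0,0]},{"offset":[0.07,-0.02,-0.16],"twist":[0,0,0]},{"offset":[0.12,-0.04,-0.16],"twist":[0,0,0]},{"offset":[0.17,-0.06,-0.16],"twist":[0,0,0]},{"offset":[0.17,-0.06,-0.16],"twist":[0,0,0]}]'
python3 - <<'E'
from h import *
a=get_image('side')[140:240,200:300,::-1];b=get_image('top')[140:240,160:260,::-1]
cv2.imwrite('pics/c5.png',cv2.resize(np.hstack([b,a]),(800,400),interpolation=cv2.INTER_CUBIC))
E
```

```text
t: 7.88
tool_pos: [0.4572, 0.2968, 0.2051]
tool_rot: [-1.292, -2.863, -0.0]
contact_force: [1.6, 0.1, -0.5]
opening: -0.0
grip_force: 0.0
```

View pics/c5.png

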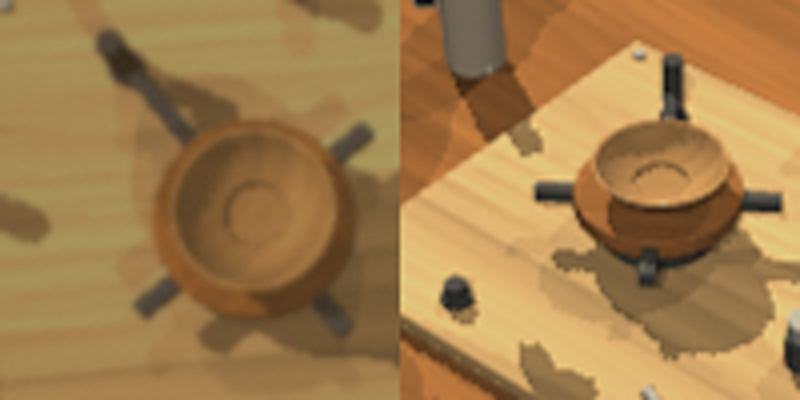

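Arm tips are now at (367,132), (343,328) and (141,311). The long arm runs into the tall post at (118,58), and the dish is seated.

Run:
```python
from h import *
W=lambda x,y,z=.064:at_z('top',cr(x,y,160,140),z)[:2]
A=lambda p:np.degrees(np.arctan2(p[1],p[0]))
T=[W(367,132),W(343,329),W(141,312)]
print([(round(A(t-AX)+90*(i+1),2),np.hypot(*(t-AX)).round(4)) for i,t in enumerate(T)],'cross',A(T[0]-T[2])+90)
print('axis mid',(T[0]+T[2])/2)
print('long arm dir',A(W(140,78)-W(185,132)),A(W(140,78)-T[1]), A(W(140,78)-AX))
for x,y,z in((110,42,.086),(128,68,.018)):
    p=W(x,y,z);print('post',p,A(p-AX),A(p-T[1]))
# image-free sub-pixel: dark-arm masks from steel darkness
im=get_image('top').astype(int).sum(2)
ys,xs=np.nonzero(im<190)
k=[(x,y) for x,y in zip(xs,ys) if 160<x<260 and 140<y<240]
P=np.array([at_z('top',q,.064)[:2] for q in k])-AX
r=np.hypot(*P.T);a=np.degrees(np.arctan2(P[:,1],P[:,0]))
for c in(41,-49,-139,131):
    m=(r>.08)&(r<.102)&(abs((a-c+180)%360-180)<12);print(c,m.sum(),a[m].mean() if m.any() else None)
```

```text
[(np.float64(39.49), np.float64(0.1012)), (np.float64(39.45), np.float64(0.1009)), (np.float64(401.05), np.float64(0.1029))] cross 40.278783110324774
axis mid [0.5367671  0.11497161]
long arm dir 40.599458890929256 39.786537179470095 40.04108185123538
post [0.65967838 0.21826169] 40.3576978644392 40.00605888534324
post [0.66087262 0.21951966] 40.423672674565886 40.048922821248446
41 3 40.57469169603984
-49 0 None
-139 14 -139.68788151894384
131 0 None
```

The arm is at about 40.2° and the post at about 40.4°, so they are aligned. On to the lever: pivot about (0.508,-0.078), bar at -70°, locked at about +7°.

```bash
cat >> h.py <<'E'
PV=np.array([.508,-.078])
def lev(th,off,rad=.062,z=.045):
    t=np.radians(th);u=np.array([np.cos(t),np.sin(t)]);n=np.array([-u[1],u[0]])
    return (*(PV+rad*u-off*n),z,th)
E
python3 - <<'E'
from h import *
print(get_obs()['q'].round(2));rows([lev(-70,.036,z=.205)])
E
```

```text
[ 0.43 -0.12  1.82 -0.    1.44 -0.28]
now 8.025 [0.4606 0.2952 0.2055] 41.18 F [ 1.5  0.1 -0.5]
[-0.3569 -0.266   0.0006] 111.2
```

```bash
python3 -m crank '[{"offset":[-0.04,-0.03,0],"twist":[0,0,9]},{"offset":[-0.08,-0.06,0],"twist":[0,0,18]},{"offset":[-0.12,-0.09,0],"twist":[0,0,27]},{"offset":[-0.16,-0.12,0],"twist":[0,0,36]},{"offset":[-0.2,-0.15,0],"twist":[0,0,45]},{"offset":[-0.24,-0.18,0],"twist":[0,0,54]},{"offset":[-0.28,-0.21,0],"twist":[0,0,63]},{"offset":[-0.31,-0.23,0],"twist":[0,0,72]},{"offset":[-0.33,-0.245,0],"twist":[0,0,81]},{"offset":[-0.345,-0.26,0],"twist":[0,0,90]},{"offset":[-0.357,-0.266,0],"twist":[0,0,99]},{"offset":[-0.357,-0.266,0],"twist":[0,0,108]},{"offset":[-0.357,-0.266,0],"twist":[0,0,111]},{"offset":[-0.357,-0.266,0],"twist":[0,0,111]},{"offset":[-0.357,-0.266,0],"twist":[0,0,111]}]'
python3 - <<'E'
from h import *
rows([lev(-70,.036,z=.205),lev(-70,.036)])
E
```

```text
t: 9.9
tool_pos: [0.4952, -0.1493, 0.2053]
tool_rot: [-3.093, -0.55, 0.0]
contact_force: [-0.2, 0.1, -1.1]
opening: 0.0
grip_force: 0.0
now 9.9 [ 0.4952 -0.1493  0.2053] -69.85 F [-0.2  0.1 -1.1]
[ 0.0004 -0.0006  0.0003] 0.2
[ 0.0004 -0.0006  0.1603] 0.2
```

```bash
python3 -m crank '[{"offset":[0,0,0.04],"twist":[0,0,0]},{"offset":[0,0,0.08],"twist":[0,0,0]},{"offset":[0,0,0.115],"twist":[0,0,0]},{"offset":[0,0,0.14],"twist":[0,0,0]},{"offset":[0,0,0.155],"twist":[0,0,0]},{"offset":[0,0,0.16],"twist":[0,0,0]},{"offset":[0,0,0.16],"twist":[0,0,0]}]'
python3 - <<'E'
from h import *
rows([lev(t,.0165) for t in range(-70,11,5)])
b=get_image('top')[140:240,250:350,::-1];a=get_image('side')[190:290,270:370,::-1]
cv2.imwrite('pics/c6.png',cv2.resize(np.hstack([b,a]),(800,400),interpolation=cv2.INTER_CUBIC))
E
```

```text
t: 10.78
tool_pos: [0.4956, -0.1489, 0.0459]
tool_rot: [3.093, 0.55, 0.001]
contact_force: [-0.4, -0.6, 0.3]
opening: -0.0
grip_force: 0.0
now 10.775 [ 0.4956 -0.1489  0.0459] -69.84 F [-0.4 -0.6  0.3]
[ 0.0195 -0.0004  0.0009] 0.2
[0.0249 0.0009 0.0009] -4.8
[0.0305 0.0016 0.0009] -9.8
[0.0361 0.0019 0.0009] -14.8
[0.0416 0.0016 0.0009] -19.8
[0.0472 0.0009 0.0009] -24.8
[ 0.0527 -0.0003  0.0009] -29.8
[ 0.058  -0.002   0.0009] -34.8
[ 0.0632 -0.0041  0.0009] -39.8
[ 0.0681 -0.0067  0.0009] -44.8
[ 0.0729 -0.0097  0.0009] -49.8
[ 0.0773 -0.0131  0.0009] -54.8
[ 0.0814 -0.0169  0.0009] -59.8
[ 0.0852 -0.021   0.0009] -64.8
[ 0.0886 -0.0254  0.0009] -69.8
[ 0.0917 -0.0302  0.0009] -74.8
[ 0.0942 -0.0351  0.0009] -79.8
```

View pics/c6.png

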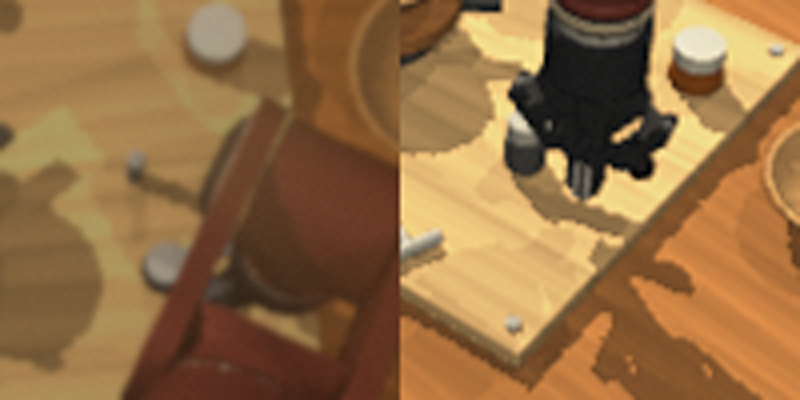

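The fingers are beside the lever bar, between the pivot (left half (165,268)) and the ball, with no contact force. I'll push round with the TCP 4 mm higher, to keep the knuckles clear of the peg.

```bash
python3 -m crank '[{"offset":[0.008,0,-0.004],"twist":[0,0,0]},{"offset":[0.014,0,-0.004],"twist":[0,0,0]},{"offset":[0.0195,0,-0.004],"twist":[0,0,0]},{"offset":[0.025,0.001,-0.004],"twist":[0,0,-5]},{"offset":[0.0305,0.0015,-0.004],"twist":[0,0,-10]},{"offset":[0.036,0.002,-0.004],"twist":[0,0,-15]},{"offset":[0.0415,0.0015,-0.004],"twist":[0,0,-20]},{"offset":[0.047,0.001,-0.004],"twist":[0,0,-25]},{"offset":[0.0525,0,-0.004],"twist":[0,0,-30]},{"offset":[0.058,-0.002,-0.004],"twist":[0,0,-35]},{"offset":[0.063,-0.004,-0.004],"twist":[0,0,-40]},{"offset":[0.068,-0.0065,-0.004],"twist":[0,0,-45]},{"offset":[0.073,-0.0095,-0.004],"twist":[0,0,-50]},{"offset":[0.0775,-0.013,-0.004],"twist":[0,0,-55]},{"offset":[0.0795,-0.015,-0.004],"twist":[0,0,-57.5]},{"offset":[0.0815,-0.017,-0.004],"twist":[0,0,-60]},{"offset":[0.0835,-0.019,-0.004],"twist":[0,0,-62.5]},{"offset":[0.0835,-0.019,-0.004],"twist":[0,0,-62.5]}]'
python3 - <<'E'
from h import *
rows([lev(t,.0165,z=.05) for t in (-7,-5,-3,-1,1,3,5,7,9)])
E
```

```text
t: 13.12
tool_pos: [0.5679, -0.1025, 0.0497]
tool_rot: [2.358, 2.073, 0.001]
contact_force: [1.1, -3.1, -0.5]
opening: -0.0003
grip_force: 1.2
now 13.125 [ 0.5679 -0.1025  0.0497] -7.35 F [ 1.1 -3.1 -0.5]
[ 0.0005 -0.0004 -0.0003] -0.4
[ 0.0027  0.0001 -0.0003] -2.4
[ 0.0049  0.0005 -0.0003] -4.4
[ 0.0071  0.0009 -0.0003] -6.4
[ 0.0093  0.0012 -0.0003] -8.4
[ 0.0115  0.0014 -0.0003] -10.4
[ 0.0138  0.0016 -0.0003] -12.4
[ 0.016   0.0016 -0.0003] -14.4
[ 0.0183  0.0016 -0.0003] -16.4
```

Contact force is 3 N, as friction predicts. Continuing in small steps and watching the force for the stop.

```bash
python3 -m crank '[{"offset":[0.002,0,0],"twist":[0,0,-2]},{"offset":[0.004,0.0005,0],"twist":[0,0,-4]},{"offset":[0.006,0.001,0],"twist":[0,0,-6]},{"offset":[0.008,0.001,0],"twist":[0,0,-7.5]},{"offset":[0.01,0.001,0],"twist":[0,0,-9]},{"offset":[0.012,0.0015,0],"twist":[0,0,-11]},{"offset":[0.013,0.0015,0],"twist":[0,0,-12]},{"offset":[0.013,0.0015,0],"twist":[0,0,-12]}]'; python3 -m crank '[{"offset":[0.001,0,0],"twist":[0,0,-1]},{"offset":[0.001,0,0],"twist":[0,0,-1]}]'; python3 -m crank '[{"offset":[0.001,0,0],"twist":[0,0,-1]},{"offset":[0.001,0,0],"twist":[0,0,-1]}]'
```

```text
t: 14.12
tool_pos: [0.5701, -0.0893, 0.0494]
tool_rot: [2.129, 2.31, -0.0]
contact_force: [2.3, -3.4, 1.5]
opening: 0.0001
grip_force: 1.6
t: 14.38
tool_pos: [0.5703, -0.0892, 0.0494]
tool_rot: [2.107, 2.328, -0.001]
contact_force: [2.8, -4.7, 0.6]
opening: -0.0
grip_force: 3.1
t: 14.62
tool_pos: [0.5704, -0.0892, 0.0495]
tool_rot: [2.086, 2.344, -0.003]
contact_force: [4.2, -8.4, -1.3]
opening: 0.0002
grip_force: 4.6
```

```bash
python3 -m crank '[{"offset":[0.001,0,0],"twist":[0,0,0]},{"offset":[0.002,0,0],"twist":[0,0,0]},{"offset":[0.002,0,0],"twist":[0,0,0]}]'; python3 -m crank '[{"offset":[-0.003,0,0],"twist":[0,0,0]},{"offset":[-0.01,0,0],"twist":[0,0,0]},{"offset":[-0.022,0,0],"twist":[0,0,0]},{"offset":[-0.03,0,0],"twist":[0,0,0]},{"offset":[-0.03,0,-0.05],"twist":[0,0,0]},{"offset":[-0.03,0,-0.1],"twist":[0,0,0]},{"offset":[-0.03,0,-0.15],"twist":[0,0,0]},{"offset":[-0.07,-0.04,-0.17],"twist":[0,0,0]},{"offset":[-0.12,-0.07,-0.17],"twist":[0,0,0]},{"offset":[-0.17,-0.1,-0.17],"twist":[0,0,0]},{"offset":[-0.22,-0.12,-0.17],"twist":[0,0,0]},{"offset":[-0.22,-0.12,-0.17],"twist":[0,0,0]}]'
python3 - <<'E'
from h import *
b=get_image('top')[130:230,170:370,::-1];a=get_image('side')[150:250,200:400,::-1]
cv2.imwrite('pics/c7.png',cv2.resize(np.vstack([b,a]),(600,600),interpolation=cv2.INTER_CUBIC))
E
```

```text
t: 15.0
tool_pos: [0.5704, -0.0891, 0.0496]
tool_rot: [2.084, 2.342, -0.006]
contact_force: [4.9, -14.9, -3.1]
opening: 0.0002
grip_force: 7.7
t: 16.5
tool_pos: [0.4745, -0.3208, 0.2191]
tool_rot: [-2.094, -2.341, 0.0]
contact_force: [0.0, -0.1, 0.1]
opening: 0.0003
grip_force: 0.0
```

View pics/c7.png

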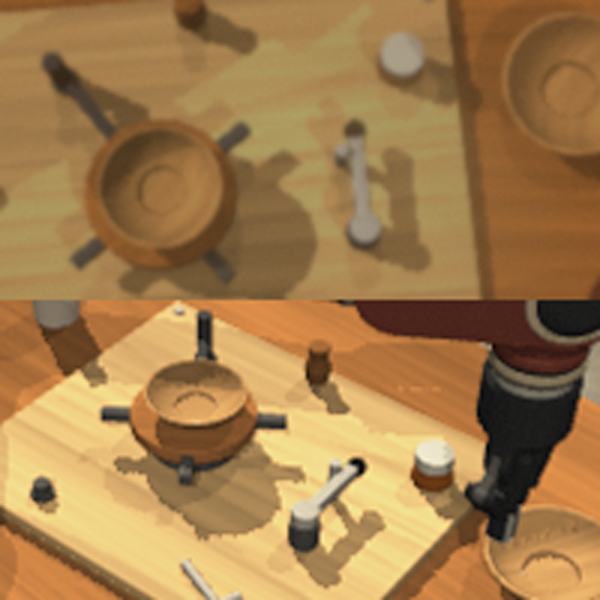

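The lever (pivot (363,228), ball (354,132)) rests against its peg at (343,152). The long arm still points at the tall post (55,68), the dish is seated and the robot is well clear.

```bash
python3 -c "
from station import *
print(finish_job())"
```

```text
the job is handed in; nothing more can be done
None
```

The job is handed in: the long arm points at the tall post to within my measuring error (under about 1°), the lever is locked against its peg, the dish is still on the turntable, and the robot is clear, at about 17 s of the 61 s allowed.

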